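Find the stamped crate and send it to dispatch

ROBOT

A 6-joint arm with a two-finger parallel gripper is mounted at the origin on the work surface. World frame = base frame: x ahead of the robot, y to its left, z up, the work surface at z = 0. Lengths are in m, angles in rad, forces in N, time in s.
With the tool pointing down it reaches from about 0.325 to 0.925 m from the base axis. Payload 3.1 kg.
Tool frame: the origin (TCP) lies on the mounting face of the last link; the fingertips stand 173 mm ahead of it and the grasp point (between the pads) lies 155 mm ahead of it; z points along the fingers, y is the line along which they close (so a half turn about z gives the same grasp; the last joint's range is limited). The gripper opens to 85 mm and grips with 20 to 120 N. Pads are 22 mm wide; open, the fingers measure 114 mm over their backs; the gripper's body (76 mm by 85 mm) begins 54 mm behind the grasp point. The pads swing forward as they close: fully open they stand 13 mm farther back than shut.
Start: joints at [1.054, 0.217, 1.613, -0, 1.311, -0.112], TCP at [0.246, 0.575, 0.405] pointing down, gripper open.
Joint ranges: [-2.75, 2.75], [-0.78, 2.1], [0.31, 2.55], [-1.13, 4.27], [0.13, 2.63], [-2.58, 2.58]. Speed limits (rad/s): [2.79, 2.79, 3.14, 3.14, 3.14, 3.14].

INTERFACE

Orientations are given as a unit quaternion [x, y, z, w].
In Python, from plant import ctrl, optics, order gives the robot as it stands.
- The arm moves only by the shell command python3 -m creep 'ROWS'. ROWS is JSON, a list of rows, each an object of numbers: "grip": the opening, from 0 (shut) to 1 (fully open); "x", "y", "z": the shift along the tool's x, y, z in m; "wx", "wy", "wz": the turn, a rotation vector about the tool's x, y, z in rad. A call has exactly 5 rows; each row shifts and turns the commanded pose from where the row before left it, along the tool's axes as they then stand; what a row does not reach is not made up. A row lasts 1/12 s, in which the tool goes at most 41.7 mm and 7.16 degrees, less where a joint would pass 70% of its speed; a pose out of reach is approached as far as the arm can. A call with a gripper value outside its range is refused whole. The fingers move at their own pace and stop on an object; the grip force is fixed at half the most. Time passes only in rows, so rows that do not move let the fingers close, or fill a call up. It gives the time, the measured TCP pose, the force, the opening and the grip force at its end, in the units of the state.
- ctrl.get_obs(): the state, without advancing time (a new reading comes with each control period).
- optics.read_camera(name): name is "scene" or "top" or "wrist"; returns (picture, depth): 400x640x3 uint8, red, green, blue; 400x640 float32, m along the optical axis (not along the pixel's ray), 0 where there is no reading.
- optics.calibration(name): a dict with "fov_y" (degrees; the focal length in pixels is half the picture's height over the tangent of half this angle, whatever the lens; pixels are square), "cx", "cy" (the principal point, pixels), "cam_to_world" (4x4, takes a point from camera to world coordinates). Camera axes: x right, y up, looking along -z (the intrinsics and any distortion apply to the point x, -y, -z); pixel columns grow to the right and rows downward; lengths in m; the calibration is good to about 2 mm. A picture is of the moment at which its call begins: read the wrist's pose just before it. calibration takes no time and is no camera call; for the wrist camera it gives the pose at the moment of the call.
- order.close_job(): hands the job in; it is judged then, once.
The state is a dict: "time": time; "joint_pos": joint angles; "qd": joint speeds; "joint_efforts": joint torques, N m; "tcp_pos": TCP position; "orientation": TCP orientation; "force": force on the tool from outside, world axes, zero at the start; "wrist_torque": the same for the moment, N m; "grip_width": finger opening in m; "grip_force": force on a finger pad.
Only numpy, scipy, OpenCV 4.12 (cv2) and the standard library are available. Lean on these libraries where they do the work, as an engineer would, in place of code of your own. Each camera call takes 0.05 s, during which the arm holds its last target. There are 200 camera calls.

TASK

Two empty parts crates stand upright either side of the white dispatch line, and one of them has an inspection stamp on its underside. With a fingertip tip each crate in turn towards the robot, until it lies on its front where it stood and its underside can be seen from across the table; tip both, even if the first one shows the stamp. Then push the stamped crate, lying as it is, over the table until it is centred across the white line between its ends, and leave the other crate and everything else where they are; never grasp or lift a crate.

Things in the scene. Friction and masses are not known exactly. Their poses are not given: they have to be found in the camera images.
- crate_a: empty open-topped sheet-metal parts crate, upright at the start, loose, about 0.4 kg (varies), left or right of the line; a twin of crate_b. Base 76 (x) by 110 (y) mm, 115 high, walls 3 thick. Origin: centre of the underside; z up, x away from the robot, y to the left (all turned by its yaw). One pull on its upper back wall tips it; past about 40 degrees it falls onto its front by itself
- crate_b: the other crate: the same shape, size, axes and behaviour as crate_a
- stamp (a point): centre of the inspection stamp, a black ink ring 65 mm across with a cross in it, in the middle of the underside of the stamped crate (at that crate's origin); hidden until the crate lies on its front, then seen from the far side of the table. The other crate's underside is blank
- line: the dispatch line: a white stripe painted flat on the table, 300 mm long and 30 mm wide, with a short cross stripe at each end. Origin: its middle; its x runs along the stripe (away from the robot), its y across it to the left
- crate_a_mid (a point): centre of crate_a's outline, half-way up (57.5 mm above the underside); when it lies on its front this is its middle, 38 mm above the table. Its centre of mass is about 9 mm nearer the underside; a push past it turns the crate, two fingers spread along the wall keep it straight
- crate_a_toe (a point): middle of the front edge of crate_a's base (38 mm from its origin towards the robot): the edge it tips about, which stays on the table
- crate_b_mid (a point): centre of crate_b's outline, half-way up (57.5 mm above the underside); when it lies on its front this is its middle, 38 mm above the table. Its centre of mass is about 9 mm nearer the underside; a push past it turns the crate, two fingers spread along the wall keep it straight
- crate_b_toe (a point): middle of the front edge of crate_b's base (38 mm from its origin towards the robot): the edge it tips about, which stays on the table
- pliers: bystander, not to be disturbed: locking pliers lying on the table, 200 mm long, 18 high; origin under the middle
- spray_can: bystander, not to be disturbed: upright spray can, 64 mm diameter, 170 high; origin at its foot
- tube_offcut: bystander, not to be disturbed: square steel tube offcut lying down, 120 x 40 x 40 mm; origin under its centre
- hammer: bystander, not to be disturbed: hammer lying on the table far to the left; origin under it
- brush: bystander, not to be disturbed: brush lying on the table far to the right; origin under it
- flange: bystander, not to be disturbed: flat steel ring, 100 mm diameter, 14 high; origin under its centre
- magnet: bystander, not to be disturbed: square welding magnet, 70 x 70 x 20 mm; origin under its centre
Not all that is in view belongs to the job. Leave any purple or turquoise look-alike of the crate_b alone.

How it is judged:
By the outcome, as a careful person would: the job done as asked, in the order asked, and still so for the second after the job is handed in, with the robot touching nothing.
It also fails if it takes over 61 s, if anything falls off the work surface, if the arm or the gripper's body presses on something with over 40 N, if the wrist force passes 120 N, or if a joint passes its speed limit or range.

## Working session

There is one attempt and no reset: what is moved stays moved. The work goes in short steps, Python scripts to look and compute and a shell command to move; the robot and the scene stay as the last step left them, time stands still between calls to the robot, and variables do not carry over. Pictures are saved under pics/ and viewed, at most 10 in all, crops included, and the job is handed in when it is done.

```bash
ls; mkdir -p pics; python3 - <<'E'
from plant import ctrl, optics
import cv2,numpy as np
o=ctrl.get_obs();print(o)
for n in("scene","top"):
    p,d=optics.read_camera(n);cv2.imwrite(f"pics/{n}0.png",p[:,:,::-1]);np.save(f"pics/{n}0.npy",d)
    print(n,optics.calibration(n))
E
```

```text
pics
{'time': 0.0, 'joint_pos': array([ 1.05381798e+00,  2.17769465e-01,  1.61495049e+00,  2.33449115e-05,
        1.31125611e+00, -1.12191115e-01]), 'qd': array([ 0.00044943,  0.00134783, -0.00087626,  0.00103768, -0.00012012,
        0.00157069]), 'joint_efforts': array([ 2.84068919e-04, -3.96835899e+01, -3.03856301e+01, -1.43747542e-06,
        9.54031188e-03,  6.35497628e-07]), 'tcp_pos': array([0.24591162, 0.57415231, 0.40334971]), 'orientation': array([ 2.01017469e-01,  9.79586932e-01, -1.12973638e-03, -3.79465062e-04]), 'force': array([ 0.42868014, -1.20176711, -0.18582352]), 'wrist_torque': array([-0.01667744,  0.01482639, -0.02180298]), 'grip_force': 0.0, 'grip_width': 0.08523918159570114}
scene {'fov_y': 45.985234120306714, 'cx': 324.25032975144967, 'cy': 200.8350933493462, 'cam_to_world': array([[ 0.35626971, -0.72749776,  0.58636073,  1.40463796],
       [ 0.93424436,  0.28816157, -0.21011992, -0.33041316],
       [-0.01610486,  0.62266356,  0.78232392,  1.24921708],
       [ 0.        ,  0.        ,  0.        ,  1.        ]])}
top {'fov_y': 52.392860624370975, 'cx': 311.4540951499804, 'cy': 194.0572444438079, 'cam_to_world': array([[ 9.19025730e-03,  9.95690407e-01, -9.22829986e-02,
         4.41564900e-01],
       [-9.99806133e-01,  1.07567683e-02,  1.64920452e-02,
         1.41343847e-04],
       [ 1.74136381e-02,  9.21135419e-02,  9.95596234e-01,
         1.24354304e+00],
       [ 0.00000000e+00,  0.00000000e+00,  0.00000000e+00,
         1.00000000e+00]])}
```

View pics/scene0.png

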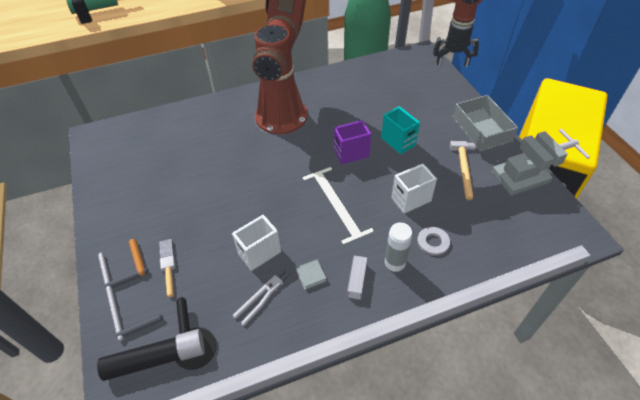

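View pics/top0.png

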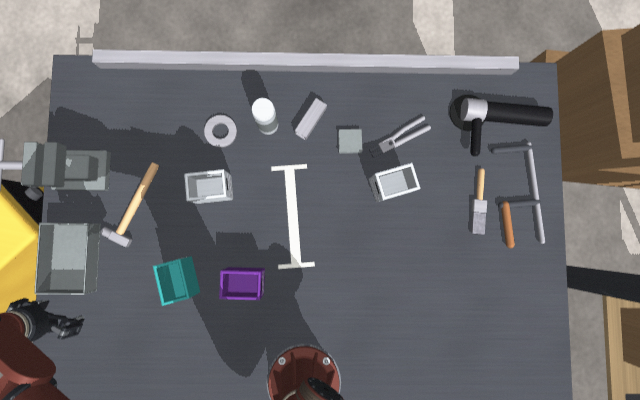

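The scene view shows white crates at (257,243) and (413,188), and in the top view they are at (395,182) and (208,186). The line runs from (289,168) to (297,265) in the top view. The purple and turquoise decoys are nearer the robot. Next I measure with the depth.

```bash
cat > h.py <<'E'
from plant import ctrl, optics
import cv2,numpy as np
from scipy.spatial.transform import Rotation as R
def cloud(n,d):
    c=optics.calibration(n);f=200/np.tan(np.radians(c["fov_y"])/2)
    v,u=np.mgrid[:400,:640]
    P=np.stack([(u-c["cx"])/f*d,-(v-c["cy"])/f*d,-d],-1)
    T=c["cam_to_world"];return P@T[:3,:3].T+T[:3,3]
def rect(Q):
    (c,s,a)=cv2.minAreaRect((Q[:,:2]*1000).astype(np.float32));return np.round(c,1),np.round(s,1),round(a,1)
def st():
    o=ctrl.get_obs();Rm=R.from_quat(o["orientation"]).as_matrix()
    tip=o["tcp_pos"]+Rm[:,2]*.173
    print("t",round(o["time"],2),"tcp",o["tcp_pos"].round(4),"tip",tip.round(4));print(Rm.round(3));return o,Rm,tip
E
python3 - <<'E'
from h import *
d=np.load("pics/top0.npy");W=cloud("top",d)
p=cv2.imread("pics/top0.png")
for nm,(u0,u1,v0,v1) in dict(L=(175,240,160,210),R=(360,430,155,210)).items():
    Q=W[v0:v1,u0:u1].reshape(-1,3);
    for lo,hi in((.1,.13),(.04,.13)):
        q=Q[(Q[:,2]>lo)&(Q[:,2]<hi)];print(nm,lo,len(q),q[:,2].max(),rect(q))
m=(p.min(2)>190);m[:, :265]=0;m[:,320:]=0;m[:155]=0;m[280:]=0
q=W[m];print("line",rect(q),q.mean(0))
for uv in((289,168),(297,265),(275,168),(306,167),(280,267),(313,265)):print(uv,W[uv[1],uv[0]].round(3))
for nm,(u0,u1,v0,v1) in dict(can=(250,280,95,140),tube=(290,330,90,140),mag=(330,365,120,156),pli=(370,435,112,160),flange=(200,240,110,150),teal=(150,202,255,306),purple=(215,270,262,305)).items():
    Q=W[v0:v1,u0:u1].reshape(-1,3);q=Q[Q[:,2]>.008];print(nm,q.min(0).round(3),q.max(0).round(3))
E
```

```text
L 0.1 405 0.1207390378179447 (array([567.7, 278.4]), array([ 76.5, 112. ]), 6.7)
L 0.04 751 0.1207390378179447 (array([567.7, 278.1]), array([ 76.5, 112.8]), 6.7)
R 0.1 377 0.12076182611188946 (array([ 585.3, -259.2]), array([ 76.3, 111.2]), 17.0)
R 0.04 617 0.12076182611188946 (array([ 585. , -258.5]), array([ 76.4, 112.7]), 17.0)
line (array([490.4,  37.4]), array([313.8, 108.8]), 5.2) [0.49307742 0.03671558 0.00454751]
(289, 168) [ 0.637  0.05  -0.001]
(297, 265) [0.341 0.021 0.   ]
(275, 168) [0.636 0.093 0.001]
(306, 167) [ 0.64  -0.003  0.001]
(280, 267) [ 0.334  0.073 -0.003]
(313, 265) [ 0.342 -0.027  0.001]
can [0.442 0.    0.008] [0.799 0.148 1.244]
tube [ 0.442 -0.063  0.008] [0.845 0.032 1.244]
mag [ 0.442 -0.171  0.009] [0.755 0.    1.244]
pli [ 0.442 -0.387  0.008] [0.8   0.    1.244]
flange [0.442 0.    0.008] [0.795 0.312 1.244]
teal [0.24  0.    0.008] [0.442 0.413 1.244]
purple [0.256 0.    0.008] [0.442 0.231 1.244]
```

```bash
python3 -m creep '[{"grip":0,"wz":-0.104},{"grip":0,"wz":-0.104},{"grip":0,"wz":-0.104},{"grip":0,"wz":-0.104},{"grip":0,"wz":-0.104}]'
python3 -m creep '[{"grip":0,"x":-0.0236,"y":-0.0221},{"grip":0,"x":-0.0236,"y":-0.0221},{"grip":0,"x":-0.0236,"y":-0.0221},{"grip":0,"x":-0.0236,"y":-0.0221},{"grip":0,"x":-0.0236,"y":-0.0221}]'
python3 -m creep '[{"grip":0,"x":-0.0236,"y":-0.0221},{"grip":0,"x":-0.0236,"y":-0.0221},{"grip":0,"x":-0.0236,"y":-0.0221},{"grip":0,"x":-0.0236,"y":-0.0221},{"grip":0,"x":-0.0236,"y":-0.0221}]'
python3 -m creep '[{"grip":0,"x":-0.0236,"y":-0.0221},{"grip":0,"x":-0.0236,"y":-0.0221},{"grip":0,"x":-0.0236,"y":-0.0221},{"grip":0,"x":-0.0236,"y":-0.0221},{"grip":0,"x":-0.0236,"y":-0.0221}]'
python3 -c "
from h import *
o,Rm,tip=st();print('delta tool to pre',Rm.T@(np.array([.6365,.286,.098])-tip))"
```

```text
t 0.1 tcp [0.2459 0.5742 0.4034] tip [0.2457 0.5738 0.2304]
[[-0.919  0.394 -0.001]
 [ 0.394  0.919 -0.002]
 [ 0.    -0.002 -1.   ]]
delta tool to pre [-0.47258416 -0.11036749  0.13257211]validation failed for argument at $[0]...
validation failed for argument at $[0]...
validation failed for argument at $[0]...
validation failed for argument at $[0]...
```

```bash
python3 -m creep '[{"grip":0.0,"x":0.0,"y":0.0,"z":0.0,"wx":0.0,"wy":0.0,"wz":-0.104},{"grip":0.0,"x":0.0,"y":0.0,"z":0.0,"wx":0.0,"wy":0.0,"wz":-0.104},{"grip":0.0,"x":0.0,"y":0.0,"z":0.0,"wx":0.0,"wy":0.0,"wz":-0.104},{"grip":0.0,"x":0.0,"y":0.0,"z":0.0,"wx":0.0,"wy":0.0,"wz":-0.104},{"grip":0.0,"x":0.0,"y":0.0,"z":0.0,"wx":0.0,"wy":0.0,"wz":-0.104}]'; echo $?; python3 -m creep --help
```

```text
time: 0.52
tcp_pos: [0.246, 0.5743, 0.4039]
orientation: [-0.06, 0.998, -0.001, -0.0]
force: [-0.9, -0.8, -0.3]
grip_width: 0.0256
grip_force: 0.0
0invalid input: not JSON, or not a number
```

```bash
python3 -m creep '[{"grip":0,"x":-0.0236,"y":-0.0221,"z":0,"wx":0,"wy":0,"wz":0},{"grip":0,"x":-0.0236,"y":-0.0221,"z":0,"wx":0,"wy":0,"wz":0},{"grip":0,"x":-0.0236,"y":-0.0221,"z":0,"wx":0,"wy":0,"wz":0},{"grip":0,"x":-0.0236,"y":-0.0221,"z":0,"wx":0,"wy":0,"wz":0},{"grip":0,"x":-0.0236,"y":-0.0221,"z":0,"wx":0,"wy":0,"wz":0}]'
python3 -m creep '[{"grip":0,"x":-0.0236,"y":-0.0221,"z":0,"wx":0,"wy":0,"wz":0},{"grip":0,"x":-0.0236,"y":-0.0221,"z":0,"wx":0,"wy":0,"wz":0},{"grip":0,"x":-0.0236,"y":-0.0221,"z":0,"wx":0,"wy":0,"wz":0},{"grip":0,"x":-0.0236,"y":-0.0221,"z":0,"wx":0,"wy":0,"wz":0},{"grip":0,"x":-0.0236,"y":-0.0221,"z":0,"wx":0,"wy":0,"wz":0}]'
python3 -m creep '[{"grip":0,"x":-0.0236,"y":-0.0221,"z":0,"wx":0,"wy":0,"wz":0},{"grip":0,"x":-0.0236,"y":-0.0221,"z":0,"wx":0,"wy":0,"wz":0},{"grip":0,"x":-0.0236,"y":-0.0221,"z":0,"wx":0,"wy":0,"wz":0},{"grip":0,"x":-0.0236,"y":-0.0221,"z":0,"wx":0,"wy":0,"wz":0},{"grip":0,"x":-0.0236,"y":-0.0221,"z":0,"wx":0,"wy":0,"wz":0}]'
python3 -c "
from h import *
o,Rm,tip=st();print('delta tool to pre',Rm.T@(np.array([.6365,.286,.098])-tip))"
```

```text
time: 0.93
tcp_pos: [0.3768, 0.4772, 0.404]
orientation: [-0.058, 0.998, -0.0, -0.0]
force: [0.2, 0.8, 0.8]
grip_width: 0.0
grip_force: 0.0
time: 1.35
tcp_pos: [0.5069, 0.3809, 0.404]
orientation: [-0.058, 0.998, -0.0, -0.001]
force: [-0.1, 1.2, 0.7]
grip_width: -0.0003
grip_force: 0.0
time: 1.77
tcp_pos: [0.6368, 0.2847, 0.4038]
orientation: [-0.058, 0.998, -0.0, -0.001]
force: [0.1, 0.9, 0.9]
grip_width: -0.0003
grip_force: 0.0
t 1.77 tcp [0.6368 0.2847 0.4038] tip [0.6366 0.2846 0.2308]
[[-0.993 -0.115 -0.001]
 [-0.115  0.993 -0.   ]
 [ 0.001 -0.    -1.   ]]
delta tool to pre [-0.00025952  0.00140529  0.13282258]
```

```bash
python3 -m creep '[{"grip":0,"x":0,"y":0,"z":0.03,"wx":0,"wy":0,"wz":0},{"grip":0,"x":0,"y":0,"z":0.03,"wx":0,"wy":0,"wz":0},{"grip":0,"x":0,"y":0,"z":0.03,"wx":0,"wy":0,"wz":0},{"grip":0,"x":0,"y":0,"z":0.03,"wx":0,"wy":0,"wz":0},{"grip":0,"x":0,"y":0,"z":0.013,"wx":0,"wy":0,"wz":0}]'
python3 -m creep '[{"grip":0,"x":0.01,"y":0,"z":0,"wx":0,"wy":0,"wz":0},{"grip":0,"x":0.01,"y":0,"z":0,"wx":0,"wy":0,"wz":0},{"grip":0,"x":0.008,"y":0,"z":0,"wx":0,"wy":0,"wz":0},{"grip":0,"x":0.008,"y":0,"z":0,"wx":0,"wy":0,"wz":0},{"grip":0,"x":0.008,"y":0,"z":0,"wx":0,"wy":0,"wz":0}]'
python3 - <<'E'
from h import *
st()
p,d=optics.read_camera("scene");cv2.imwrite("pics/s1.png",cv2.resize(p[100:300,200:480,::-1],None,fx=2,fy=2))
E
```

```text
time: 2.18
tcp_pos: [0.6337, 0.2849, 0.2654]
orientation: [-0.057, 0.998, -0.001, -0.005]
force: [-1.5, 0.0, -0.7]
grip_width: -0.0001
grip_force: 0.0
time: 2.6
tcp_pos: [0.5931, 0.2812, 0.2743]
orientation: [-0.058, 0.998, 0.001, 0.003]
force: [2.8, -0.2, 3.0]
grip_width: 0.0001
grip_force: 1.8
t 2.6 tcp [0.5931 0.2812 0.2743] tip [0.594  0.2815 0.1013]
[[-0.993 -0.115  0.006]
 [-0.115  0.993  0.002]
 [-0.006  0.001 -1.   ]]
```

View pics/s1.png

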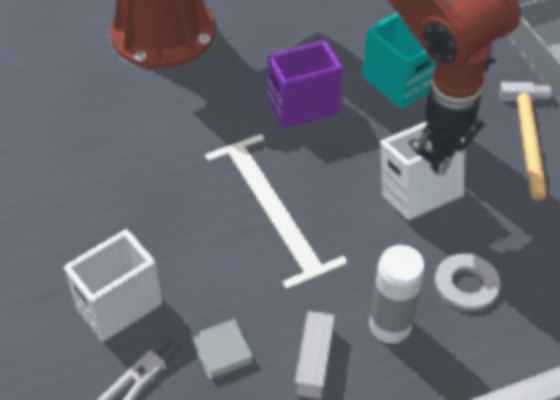

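The fingertip is at the crate's upper back wall (about (440,150) in the crop) and tipping has begun. I carry on pulling.

```bash
python3 -m creep '[{"grip":0,"x":0.01,"y":0,"z":0,"wx":0,"wy":0,"wz":0},{"grip":0,"x":0.01,"y":0,"z":0,"wx":0,"wy":0,"wz":0},{"grip":0,"x":0.01,"y":0,"z":0,"wx":0,"wy":0,"wz":0},{"grip":0,"x":0.01,"y":0,"z":0,"wx":0,"wy":0,"wz":0},{"grip":0,"x":0.01,"y":0,"z":0,"wx":0,"wy":0,"wz":0}]'
python3 -m creep '[{"grip":0,"x":0.008,"y":0,"z":0,"wx":0,"wy":0,"wz":0},{"grip":0,"x":0.008,"y":0,"z":0,"wx":0,"wy":0,"wz":0},{"grip":0,"x":0,"y":0,"z":0,"wx":0,"wy":0,"wz":0},{"grip":0,"x":0,"y":0,"z":0,"wx":0,"wy":0,"wz":0},{"grip":0,"x":0,"y":0,"z":0,"wx":0,"wy":0,"wz":0}]'
python3 - <<'E'
from h import *
st()
p,d=optics.read_camera("scene");cv2.imwrite("pics/s2.png",cv2.resize(p[100:300,200:480,::-1],None,fx=2,fy=2))
E
```

```text
time: 3.07
tcp_pos: [0.54, 0.2747, 0.27]
orientation: [-0.058, 0.998, -0.001, -0.002]
force: [0.1, -0.6, -0.4]
grip_width: -0.0003
grip_force: 0.0
time: 3.48
tcp_pos: [0.5268, 0.2733, 0.2718]
orientation: [-0.058, 0.998, 0.0, 0.0]
force: [0.1, 0.6, 0.1]
grip_width: -0.0001
grip_force: 0.0
t 3.48 tcp [0.5268 0.2733 0.2718] tip [0.5269 0.2733 0.0988]
[[-0.993 -0.115  0.001]
 [-0.115  0.993  0.   ]
 [-0.001  0.    -1.   ]]
```

View pics/s2.png

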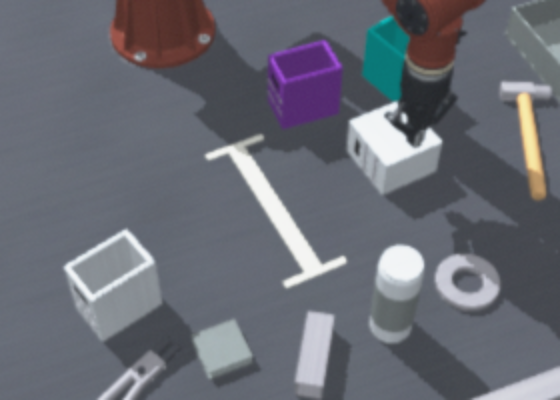

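The crate (crop (400,150)) lies on its front and the underside facing the camera is blank, so the right crate should bear the stamp. It gets tipped next.

```bash
python3 -m creep '[{"grip":0,"x":-0.005,"y":0,"z":-0.03,"wx":0,"wy":0,"wz":0},{"grip":0,"x":0,"y":0,"z":-0.03,"wx":0,"wy":0,"wz":0},{"grip":0,"x":0,"y":0,"z":-0.03,"wx":0,"wy":0,"wz":-0.06},{"grip":0,"x":0,"y":0,"z":-0.015,"wx":0,"wy":0,"wz":-0.06},{"grip":0,"x":0,"y":0,"z":0,"wx":0,"wy":0,"wz":-0.06}]'
python3 -m creep '[{"grip":0,"x":0.002,"y":-0.035,"z":0,"wx":0,"wy":0,"wz":0},{"grip":0,"x":0.002,"y":-0.035,"z":0,"wx":0,"wy":0,"wz":0},{"grip":0,"x":0.002,"y":-0.035,"z":0,"wx":0,"wy":0,"wz":0},{"grip":0,"x":0.002,"y":-0.035,"z":0,"wx":0,"wy":0,"wz":0},{"grip":0,"x":0.002,"y":-0.035,"z":0,"wx":0,"wy":0,"wz":0}]'
python3 -m creep '[{"grip":0,"x":0.002,"y":-0.035,"z":0,"wx":0,"wy":0,"wz":0},{"grip":0,"x":0.002,"y":-0.035,"z":0,"wx":0,"wy":0,"wz":0},{"grip":0,"x":0.002,"y":-0.035,"z":0,"wx":0,"wy":0,"wz":0},{"grip":0,"x":0.002,"y":-0.035,"z":0,"wx":0,"wy":0,"wz":0},{"grip":0,"x":0.002,"y":-0.035,"z":0,"wx":0,"wy":0,"wz":0}]'
python3 -m creep '[{"grip":0,"x":0.002,"y":-0.035,"z":0,"wx":0,"wy":0,"wz":0},{"grip":0,"x":0.002,"y":-0.035,"z":0,"wx":0,"wy":0,"wz":0},{"grip":0,"x":0.002,"y":-0.035,"z":0,"wx":0,"wy":0,"wz":0},{"grip":0,"x":0.002,"y":-0.035,"z":0,"wx":0,"wy":0,"wz":0},{"grip":0,"x":0.002,"y":-0.035,"z":0,"wx":0,"wy":0,"wz":0}]'
python3 -c "
from h import *
o,Rm,tip=st();print('delta tool to pre',Rm.T@(np.array([.651,-.239,.098])-tip))"
```

```text
time: 3.95
tcp_pos: [0.5338, 0.2745, 0.383]
orientation: [-0.148, 0.989, 0.001, 0.005]
force: [0.5, 0.7, 0.2]
grip_width: -0.0
grip_force: 0.0
time: 4.37
tcp_pos: [0.5736, 0.1019, 0.3771]
orientation: [-0.147, 0.989, -0.0, 0.0]
force: [-0.0, -0.3, -0.4]
grip_width: -0.0002
grip_force: 0.0
time: 4.78
tcp_pos: [0.6149, -0.0689, 0.377]
orientation: [-0.147, 0.989, -0.0, 0.0]
force: [1.0, -0.4, 0.1]
grip_width: -0.0
grip_force: 0.0
time: 5.2
tcp_pos: [0.6561, -0.2394, 0.3767]
orientation: [-0.147, 0.989, -0.0, 0.0]
force: [0.7, -0.2, 0.3]
grip_width: 0.0001
grip_force: 0.0
t 5.2 tcp [ 0.6561 -0.2394  0.3767] tip [ 0.6562 -0.2394  0.2037]
[[-0.957 -0.29   0.   ]
 [-0.29   0.957 -0.   ]
 [-0.    -0.    -1.   ]]
delta tool to pre [0.00488189 0.00195081 0.1057233 ]
```

```bash
python3 -m creep '[{"grip":0,"x":0,"y":0.002,"z":0.03,"wx":0,"wy":0,"wz":0},{"grip":0,"x":0,"y":0,"z":0.03,"wx":0,"wy":0,"wz":0},{"grip":0,"x":0,"y":0,"z":0.025,"wx":0,"wy":0,"wz":0},{"grip":0,"x":0,"y":0,"z":0.015,"wx":0,"wy":0,"wz":0},{"grip":0,"x":0,"y":0,"z":0.005,"wx":0,"wy":0,"wz":0}]'
python3 -m creep '[{"grip":0,"x":0.013,"y":0,"z":0,"wx":0,"wy":0,"wz":0},{"grip":0,"x":0.012,"y":0,"z":0,"wx":0,"wy":0,"wz":0},{"grip":0,"x":0.008,"y":0,"z":0,"wx":0,"wy":0,"wz":0},{"grip":0,"x":0.008,"y":0,"z":0,"wx":0,"wy":0,"wz":0},{"grip":0,"x":0.008,"y":0,"z":0,"wx":0,"wy":0,"wz":0}]'
python3 -m creep '[{"grip":0,"x":0.01,"y":0,"z":0,"wx":0,"wy":0,"wz":0},{"grip":0,"x":0.01,"y":0,"z":0,"wx":0,"wy":0,"wz":0},{"grip":0,"x":0.01,"y":0,"z":0,"wx":0,"wy":0,"wz":0},{"grip":0,"x":0.01,"y":0,"z":0,"wx":0,"wy":0,"wz":0},{"grip":0,"x":0.01,"y":0,"z":0,"wx":0,"wy":0,"wz":0}]'
python3 -m creep '[{"grip":0,"x":0.008,"y":0,"z":0,"wx":0,"wy":0,"wz":0},{"grip":0,"x":0.008,"y":0,"z":0,"wx":0,"wy":0,"wz":0},{"grip":0,"x":0,"y":0,"z":0,"wx":0,"wy":0,"wz":0},{"grip":0,"x":0,"y":0,"z":0,"wx":0,"wy":0,"wz":0},{"grip":0,"x":0,"y":0,"z":0,"wx":0,"wy":0,"wz":0}]'
python3 -m creep '[{"grip":0,"x":0,"y":0,"z":-0.03,"wx":0,"wy":0,"wz":0},{"grip":0,"x":0,"y":0,"z":-0.035,"wx":0,"wy":0,"wz":0},{"grip":0,"x":0,"y":-0.035,"z":-0.035,"wx":0,"wy":0,"wz":0},{"grip":0,"x":0,"y":-0.04,"z":0,"wx":0,"wy":0,"wz":0},{"grip":0,"x":0,"y":-0.04,"z":0,"wx":0,"wy":0,"wz":0}]'
python3 - <<'E'
from h import *
st()
p,d=optics.read_camera("scene");cv2.imwrite("pics/s3.png",cv2.resize(p[100:300,200:480,::-1],None,fx=2.5,fy=2.5))
p,d=optics.read_camera("top");cv2.imwrite("pics/t3.png",p[:,:,::-1]);W=cloud("top",d)
for nm,(x,y) in dict(L=(.473,.267),R=(.494,-.287)).items():
    m=(abs(W[...,0]-x)<.1)&(abs(W[...,1]-y)<.1)&(W[...,2]>.06)&(W[...,2]<.085)&(p.min(2)>110)
    print(nm,m.sum(),rect(W[m]))
E
```

```text
time: 5.62
tcp_pos: [0.6538, -0.235, 0.2673]
orientation: [-0.147, 0.989, 0.002, -0.003]
force: [-1.0, 0.2, -1.0]
grip_width: 0.0003
grip_force: 0.0
time: 6.03
tcp_pos: [0.6096, -0.25, 0.2751]
orientation: [-0.147, 0.989, -0.002, 0.003]
force: [4.4, 1.5, 4.3]
grip_width: 0.0002
grip_force: 2.2
time: 6.45
tcp_pos: [0.5579, -0.264, 0.2699]
orientation: [-0.147, 0.989, 0.001, -0.002]
force: [-0.1, 0.3, 0.4]
grip_width: -0.0002
grip_force: 0.0
time: 6.87
tcp_pos: [0.5451, -0.2688, 0.2716]
orientation: [-0.147, 0.989, 0.0, 0.0]
force: [0.1, -0.5, -0.3]
grip_width: 0.0001
grip_force: 0.0
time: 7.28
tcp_pos: [0.5788, -0.3741, 0.3709]
orientation: [-0.148, 0.989, -0.003, 0.003]
force: [0.9, -0.7, -0.3]
grip_width: 0.0
grip_force: 0.0
t 7.28 tcp [ 0.5788 -0.3741  0.3709] tip [ 0.5799 -0.375   0.1979]
[[-0.956 -0.293  0.006]
 [-0.294  0.956 -0.005]
 [-0.005 -0.006 -1.   ]]
L 1597 (array([471. , 266.5]), array([115.4, 112.7]), 6.8)
R 1559 (array([ 488.8, -288.7]), array([116.2, 111.7]), 17.0)
```

View pics/s3.png

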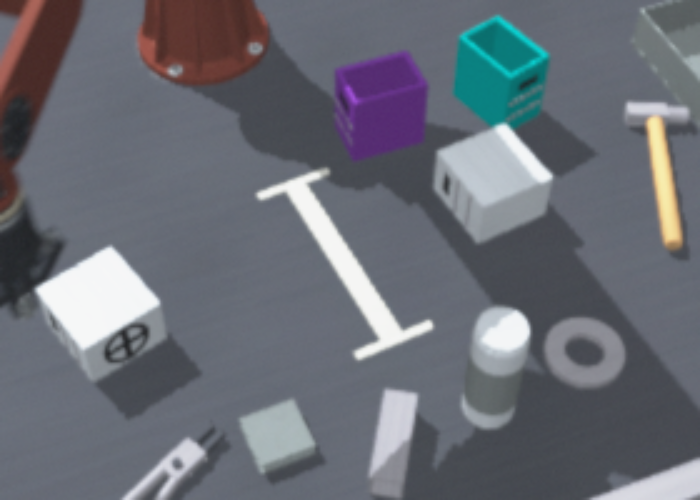

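View pics/t3.png

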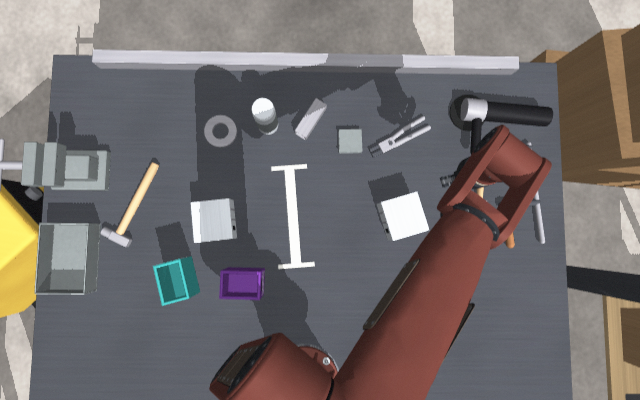

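The stamp shows on the right crate (crop (125,342)), lying with its middle at (0.489, -0.289) and yaw 17°. The left crate is blank. Now the gripper gets opened and turned 90° to push with two fingers from outside.

```bash
python3 -m creep '[{"grip":1,"x":0,"y":0,"z":0,"wx":0,"wy":0,"wz":0.105},{"grip":1,"x":0,"y":0,"z":0,"wx":0,"wy":0,"wz":0.105},{"grip":1,"x":0,"y":0,"z":0,"wx":0,"wy":0,"wz":0.105},{"grip":1,"x":0,"y":0,"z":0,"wx":0,"wy":0,"wz":0.105},{"grip":1,"x":0,"y":0,"z":0,"wx":0,"wy":0,"wz":0.105}]'
python3 -m creep '[{"grip":1,"x":0,"y":0,"z":0,"wx":0,"wy":0,"wz":0.105},{"grip":1,"x":0,"y":0,"z":0,"wx":0,"wy":0,"wz":0.105},{"grip":1,"x":0,"y":0,"z":0,"wx":0,"wy":0,"wz":0.105},{"grip":1,"x":0,"y":0,"z":0,"wx":0,"wy":0,"wz":0.105},{"grip":1,"x":0,"y":0,"z":0,"wx":0,"wy":0,"wz":0.105}]'
python3 -m creep '[{"grip":1,"x":0,"y":0,"z":0,"wx":0,"wy":0,"wz":0.105},{"grip":1,"x":0,"y":0,"z":0,"wx":0,"wy":0,"wz":0.105},{"grip":1,"x":0,"y":0,"z":0,"wx":0,"wy":0,"wz":0.105},{"grip":1,"x":0,"y":0,"z":0,"wx":0,"wy":0,"wz":0.105},{"grip":1,"x":0,"y":0,"z":0,"wx":0,"wy":0,"wz":0.1}]'
python3 -c "
from h import *
o,Rm,tip=st();print(o['joint_pos'].round(2),'delta tool to pre',Rm.T@(np.array([.519,-.374,.197])-o['tcp_pos']))"
```

```text
time: 7.8
tcp_pos: [0.5772, -0.3728, 0.3656]
orientation: [0.117, 0.993, 0.0, -0.0]
force: [-0.1, 1.1, 0.6]
grip_width: 0.0606
grip_force: 0.0
time: 8.22
tcp_pos: [0.5772, -0.3727, 0.3657]
orientation: [0.371, 0.929, 0.0, -0.0]
force: [-0.2, -0.1, -0.2]
grip_width: 0.0852
grip_force: 0.0
time: 8.63
tcp_pos: [0.5772, -0.3727, 0.3657]
orientation: [0.597, 0.802, 0.0, -0.0]
force: [0.9, -0.3, 0.0]
grip_width: 0.0854
grip_force: 0.0
t 8.63 tcp [ 0.5772 -0.3727  0.3657] tip [ 0.5771 -0.3726  0.1927]
[[-0.288  0.958 -0.   ]
 [ 0.958  0.288  0.001]
 [ 0.001 -0.    -1.   ]]
[-0.68  0.38  1.49  0.    1.28 -0.97] delta tool to pre [ 0.01533538 -0.05608519  0.16876535]
```

```bash
python3 -m creep '[{"grip":1,"x":0.005,"y":-0.02,"z":0.01,"wx":0,"wy":0,"wz":0},{"grip":1,"x":0.005,"y":-0.02,"z":0.02,"wx":0,"wy":0,"wz":0},{"grip":1,"x":0.005,"y":-0.016,"z":0.02,"wx":0,"wy":0,"wz":0},{"grip":1,"x":0,"y":0,"z":0.025,"wx":0,"wy":0,"wz":0},{"grip":1,"x":0,"y":0,"z":0.025,"wx":0,"wy":0,"wz":0}]'
python3 -m creep '[{"grip":1,"x":0,"y":0,"z":0.025,"wx":0,"wy":0,"wz":0},{"grip":1,"x":0,"y":0,"z":0.02,"wx":0,"wy":0,"wz":0},{"grip":1,"x":0,"y":0,"z":0.015,"wx":0,"wy":0,"wz":0},{"grip":1,"x":0,"y":0,"z":0.009,"wx":0,"wy":0,"wz":0},{"grip":1,"x":0,"y":0,"z":0,"wx":0,"wy":0,"wz":0}]'
python3 -m creep '[{"grip":1,"x":0.008,"y":0,"z":0,"wx":0,"wy":0,"wz":0},{"grip":1,"x":0.008,"y":0,"z":0,"wx":0,"wy":0,"wz":0},{"grip":1,"x":0.008,"y":0,"z":0,"wx":0,"wy":0,"wz":0},{"grip":1,"x":0.008,"y":0.002,"z":0,"wx":0,"wy":0,"wz":0},{"grip":1,"x":0.008,"y":0.002,"z":0,"wx":0,"wy":0,"wz":0}]'
python3 -m creep '[{"grip":1,"x":0.01,"y":0.002,"z":0,"wx":0,"wy":0,"wz":0},{"grip":1,"x":0.01,"y":0.002,"z":0,"wx":0,"wy":0,"wz":0},{"grip":1,"x":0.01,"y":0.002,"z":0,"wx":0,"wy":0,"wz":0},{"grip":1,"x":0.01,"y":0.002,"z":0,"wx":0,"wy":0,"wz":0},{"grip":1,"x":0.01,"y":0.002,"z":0,"wx":0,"wy":0,"wz":0}]'
cat > m.py <<'E'
from h import *
import sys
o,Rm,tip=st()
p,d=optics.read_camera("top");W=cloud("top",d);x,y=float(sys.argv[1]),float(sys.argv[2])
m=(abs(W[...,0]-x)<.1)&(abs(W[...,1]-y)<.1)&(W[...,2]>.06)&(W[...,2]<.085)&(p.min(2)>110)
c,s,a=rect(W[m]);print(m.sum(),c,s,a)
e=np.array([.49,.037]);t=np.radians(5.1);r=c/1000-e
print("along",r@[np.cos(t),np.sin(t)],"across",r@[-np.sin(t),np.cos(t)])
cv2.imwrite(f"pics/m{o['time']:.1f}.png",p[:,:,::-1])
p,d=optics.read_camera("scene");cv2.imwrite(f"pics/ms{o['time']:.1f}.png",p[:,:,::-1])
E
python3 m.py .485 -.24
```

```text
time: 9.05
tcp_pos: [0.5184, -0.375, 0.2657]
orientation: [0.595, 0.804, 0.0, 0.0]
force: [0.5, 0.5, 0.4]
grip_width: 0.0853
grip_force: 0.0
time: 9.47
tcp_pos: [0.5183, -0.3743, 0.1945]
orientation: [0.595, 0.804, 0.0, -0.002]
force: [-0.0, -0.5, -0.8]
grip_width: 0.0853
grip_force: 0.0
time: 9.88
tcp_pos: [0.5115, -0.3361, 0.1988]
orientation: [0.595, 0.804, -0.001, 0.002]
force: [0.7, -4.1, 0.7]
grip_width: 0.0855
grip_force: 1.9
time: 10.3
tcp_pos: [0.5068, -0.2854, 0.1988]
orientation: [0.595, 0.804, -0.001, 0.002]
force: [0.7, -4.9, 3.1]
grip_width: 0.0853
grip_force: 2.5
t 10.3 tcp [ 0.5068 -0.2854  0.1988] tip [ 0.5074 -0.286   0.0258]
[[-0.292  0.956  0.003]
 [ 0.956  0.292 -0.004]
 [-0.004  0.002 -1.   ]]
1167 [ 483.7 -225.4] [116.2 110.5] 16.7
along -0.02960092220984213 across -0.26080114149352734
```

```bash
python3 -m creep '[{"grip":1,"x":0.0117,"y":0.0025,"z":0,"wx":0,"wy":0,"wz":0},{"grip":1,"x":0.0117,"y":0.0025,"z":0,"wx":0,"wy":0,"wz":0},{"grip":1,"x":0.0117,"y":0.0025,"z":0,"wx":0,"wy":0,"wz":0},{"grip":1,"x":0.0117,"y":0.0025,"z":0,"wx":0,"wy":0,"wz":0},{"grip":1,"x":0.0117,"y":0.0025,"z":0,"wx":0,"wy":0,"wz":0}]'
python3 -m creep '[{"grip":1,"x":0.0117,"y":0.0025,"z":0,"wx":0,"wy":0,"wz":0},{"grip":1,"x":0.0117,"y":0.0025,"z":0,"wx":0,"wy":0,"wz":0},{"grip":1,"x":0.0117,"y":0.0025,"z":0,"wx":0,"wy":0,"wz":0},{"grip":1,"x":0.0117,"y":0.0025,"z":0,"wx":0,"wy":0,"wz":0},{"grip":1,"x":0.0117,"y":0.0025,"z":0,"wx":0,"wy":0,"wz":0}]'
python3 -m creep '[{"grip":1,"x":0.0117,"y":0.0025,"z":0,"wx":0,"wy":0,"wz":0},{"grip":1,"x":0.0117,"y":0.0025,"z":0,"wx":0,"wy":0,"wz":0},{"grip":1,"x":0.0117,"y":0.0025,"z":0,"wx":0,"wy":0,"wz":0},{"grip":1,"x":0.0117,"y":0.0025,"z":0,"wx":0,"wy":0,"wz":0},{"grip":1,"x":0.0117,"y":0.0025,"z":0,"wx":0,"wy":0,"wz":0}]'
python3 -m creep '[{"grip":1,"x":0.01,"y":0.002,"z":0,"wx":0,"wy":0,"wz":0},{"grip":1,"x":0.01,"y":0.002,"z":0,"wx":0,"wy":0,"wz":0},{"grip":1,"x":0.008,"y":0.002,"z":0,"wx":0,"wy":0,"wz":0},{"grip":1,"x":0,"y":0,"z":0,"wx":0,"wy":0,"wz":0},{"grip":1,"x":0,"y":0,"z":0,"wx":0,"wy":0,"wz":0}]'
python3 m.py .46 0.0
```

```text
time: 10.82
tcp_pos: [0.5011, -0.2251, 0.1976]
orientation: [0.595, 0.804, -0.0, 0.001]
force: [0.8, -4.3, 3.4]
grip_width: 0.0855
grip_force: 2.5
time: 11.23
tcp_pos: [0.4959, -0.1653, 0.1976]
orientation: [0.595, 0.804, -0.0, 0.001]
force: [0.3, -5.2, 2.9]
grip_width: 0.0848
grip_force: 2.5
time: 11.65
tcp_pos: [0.4907, -0.1057, 0.1976]
orientation: [0.595, 0.804, -0.0, 0.001]
force: [0.1, -5.3, 3.4]
grip_width: 0.0855
grip_force: 2.6
time: 12.07
tcp_pos: [0.4879, -0.0766, 0.1971]
orientation: [0.595, 0.804, 0.001, -0.001]
force: [0.1, 1.5, 4.5]
grip_width: 0.0854
grip_force: 0.0
t 12.07 tcp [ 0.4879 -0.0766  0.1971] tip [ 0.4876 -0.0762  0.0241]
[[-0.292  0.957 -0.001]
 [ 0.957  0.292  0.002]
 [ 0.003 -0.001 -1.   ]]
967 [464.9 -15.3] [116.  108.7] 17.1
along -0.02964980246792522 across -0.04986170086963556
```

```bash
python3 -m creep '[{"grip":1,"x":0.01,"y":0.002,"z":0,"wx":0,"wy":0,"wz":0},{"grip":1,"x":0.01,"y":0.002,"z":0,"wx":0,"wy":0,"wz":0},{"grip":1,"x":0.01,"y":0.002,"z":0,"wx":0,"wy":0,"wz":0},{"grip":1,"x":0.008,"y":0.002,"z":0,"wx":0,"wy":0,"wz":0},{"grip":1,"x":0.006,"y":0.001,"z":0,"wx":0,"wy":0,"wz":0}]'
python3 -m creep '[{"grip":1,"x":0.005,"y":0.001,"z":0,"wx":0,"wy":0,"wz":0},{"grip":1,"x":0,"y":0,"z":0,"wx":0,"wy":0,"wz":0},{"grip":1,"x":-0.02,"y":0,"z":0,"wx":0,"wy":0,"wz":0},{"grip":1,"x":-0.03,"y":0,"z":0,"wx":0,"wy":0,"wz":0},{"grip":1,"x":-0.03,"y":0,"z":-0.005,"wx":0,"wy":0,"wz":0}]'
python3 -m creep '[{"grip":1,"x":-0.035,"y":0,"z":-0.015,"wx":0,"wy":0,"wz":0},{"grip":1,"x":-0.03,"y":0,"z":-0.02,"wx":0,"wy":0,"wz":0},{"grip":1,"x":-0.03,"y":0,"z":-0.02,"wx":0,"wy":0,"wz":0},{"grip":1,"x":-0.02,"y":0,"z":-0.02,"wx":0,"wy":0,"wz":0},{"grip":1,"x":0,"y":0,"z":-0.02,"wx":0,"wy":0,"wz":0}]'
python3 m.py .46 0.035; ls pics
```

```text
time: 12.58
tcp_pos: [0.4835, -0.0321, 0.1967]
orientation: [0.595, 0.804, -0.0, -0.001]
force: [0.1, -3.0, -0.4]
grip_width: 0.0853
grip_force: 0.0
time: 13.0
tcp_pos: [0.5061, -0.1041, 0.2009]
orientation: [0.594, 0.804, -0.0, -0.002]
force: [0.1, -0.2, -0.1]
grip_width: 0.0855
grip_force: 0.0
time: 13.42
tcp_pos: [0.5414, -0.2181, 0.2986]
orientation: [0.597, 0.803, 0.0, 0.001]
force: [0.6, 0.2, 1.1]
grip_width: 0.0854
grip_force: 0.0
t 13.42 tcp [ 0.5414 -0.2181  0.2986] tip [ 0.5418 -0.2183  0.1256]
[[-0.288  0.958  0.002]
 [ 0.958  0.288 -0.001]
 [-0.002  0.002 -1.   ]]
1559 [460.1  34.7] [115.8 111. ] 17.1
along -0.02998608473857481 across 0.00036704502586183343
m10.3.png
m12.1.png
m13.4.png
ms10.3.png
ms12.1.png
ms13.4.png
s1.png
s2.png
s3.png
scene0.npy
scene0.png
t3.png
top0.npy
top0.png
```

View pics/m13.4.png

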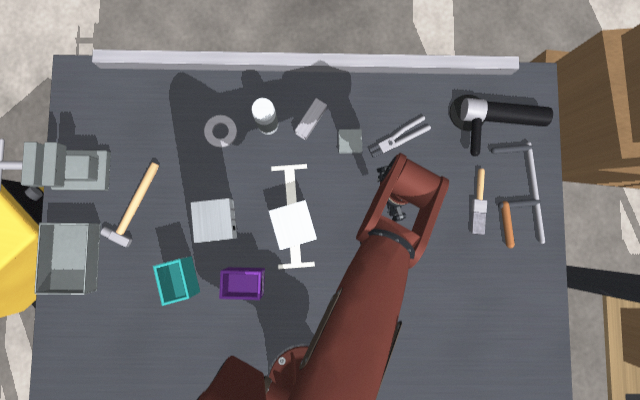

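View pics/ms13.4.png

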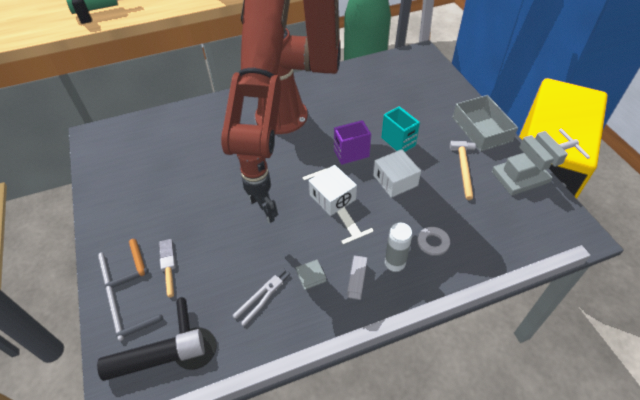

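The stamped crate sits centred on the line (top view (293,226), stamp at (343,200) in the scene view) and everything else is in place. The gripper is clear.

```bash
python3 -c "
from plant import order
print(order.close_job())"
```

```text
the job is handed in; nothing more can be done
None
```

I tipped both crates onto their fronts, then pushed the stamped one (the right-hand crate) to within about 1 mm of centred across the white line. It sits between the line's ends, about 30 mm from the middle on the robot's side. Nothing else looks moved in the final pictures, and I handed the job in at about 13.5 s.

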